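# Take the levelling wedge off its screw and level the balance

## Task

The feet on the left side of the bench balance are missing, so it leans to its left. Take the orange wedge off the keyhole screw it hangs on, lay it on the bench and slide it, thin end first, under the low left side of the balance until the balance stands level; only then set the yellow-capped sample jar gently upright on the middle of the pan. Do not shove the balance out of place, wrench the wedge against its screw, or disturb the hanging spanner and the white-capped jar.

Things in the scene. Friction and masses are not known exactly. Their poses are not given: they have to be found in the camera images.
- balance: White-grey top-pan balance, loose, about 1 kg, 160 mm deep (x; display at -x), 190 wide (y; left side = +y). Origin: on the bench under its middle. Right feet (y -75) 14 mm high; on the left only 6 mm stubs (x -60 and +60, y +72), so at the start its z axis leans 0.055 rad towards +y; level = z axis vertical. Underside of case 14 mm above the foot line, case top 53.
- balance_edge (a point): Middle of the lower edge of the balance's left side (balance frame x 0, y +95, z 14 mm): about 5 mm above the bench at the start, 14 mm when level. The wedge goes in under it, towards the balance's -y; the gap between the two left stubs is about 105 mm wide. Axes as the balance.
- balance_pan (a point): Centre of the top face of the round steel pan (104 mm across), 63 mm above the foot line. Axes as the balance.
- wedge: Loose wedge, 0.16 kg. Origin: middle of its lower back edge. Orange ramp 44 mm wide (y), flat underneath, 22 mm thick at the upright plate, 2 mm at the thin end (x -100). Metal plate with keyhole at x -5 to 0, black grip above, 94 mm high in all. It hangs back to the board, ramp towards the robot, underside 40 mm up, and stands so on the bench. Push low (20-45 mm up), 3-6 N; it stays where left.
- wedge_grip (a point): Centre of the wedge's black grip: a block 12 mm thick (wedge x) by 44 mm wide (y) by 40 mm high (z), 74 mm above the wedge's underside, 6 mm in front of its back. While it hangs, the whole grip stands above the board's top edge. Axes as the wedge.
- wedge_hole (a point): Centre of the keyhole's round opening (16 mm wide) in the 5 mm plate, 31 mm above the underside. A 7 mm slot runs up from it, its end 16 mm above this point; hanging, the screw's shank sits at the slot's end, so the wedge must rise about 13.5 mm, until this point is level with the screw, before it comes off over the head. Axes as the wedge.
- wedge_mark (a point): White line across the ramp where it is 14 mm thick (38 mm in front of the plate, 57 mm from the thin end). The balance is level when its lower left edge lies on this line.
- screw_left (a point): Left-hand (+y) screw of the board: point on its axis at the board's face, 85 mm above the bench. Shank 5 mm thick; head 11 mm wide, 4 mm thick, its front 11 mm off the face (towards the board's -x). Wedge and spanner hang on the two screws, either way round.
- screw_right (a point): Right-hand (-y) screw of the board, the same.
- board: Fixed grey hanging board: an upright plate 190 mm wide (y), 94 mm high and 10 mm thick. Origin: on the bench below the middle of its front face, which looks along its -x, roughly at the robot. Its screws are 45 mm left and right of the middle.
- jar_mid (a point): Middle of the glass sample jar with the yellow cap: 52 mm in diameter, 66 mm high, this point 33 mm above its foot. About 0.08 kg; it stands upright on the bench.
- jar_white: Similar sample jar with a white cap (48 mm in diameter, 62 mm high), origin at its foot. Bystander: leave it.
- spanner: Flat steel foot spanner (30 mm wide, 74 mm high) hanging by its own keyhole on the screw that the wedge does not use; origin at its lower end. Bystander: leave it hanging.
- jar_yellow: The yellow-capped jar as a body, origin at the centre of its foot.
There are look-alikes about, which are no part of the job. What is meant by the jar_yellow is not blue, and is the smaller of those in its own colour.

How it is judged:
On the way, in this order (a step that is already met when the one before it is completed fails the run):
1. the wedge is lifted over the screw head and drawn clear of the board (distance between wedge_hole and screw_left above 0.03 m and distance between wedge_hole and screw_right above 0.03 m and contact force between wedge and board below 0.1 N), for 0.1 s.
2. the wedge, flat on the bench, bears up the balance's left side and the balance stands level (within 0.7 degrees) (angle between balance's own z axis and vertical below 0.0125 rad and contact force between wedge and balance above 0.4 N and angle between wedge's own z axis and vertical below 0.04 rad and height (world z) of wedge below 0.006 m and contact force between each of the arm, the fingers, jar_yellow and balance below 0.1 N), for 0.3 s.
At the end, for the whole second after the job is handed in: The balance is level within 0.7 degrees, its left side borne by the wedge, which lies flat on the bench; the yellow-capped jar stands upright on the pan within 25 mm of its centre; all at rest (angle between balance's own z axis and vertical below 0.0125 rad and contact force between wedge and balance above 0.4 N and angle between wedge's own z axis and vertical below 0.04 rad and height (world z) of wedge below 0.006 m and horizontal distance between jar_mid and balance_pan below 0.025 m and z of jar_mid in the frame of balance between 0.09 and 0.102 m and angle between jar_mid's own z axis and vertical below 0.05 rad and linear speed of each of jar_yellow, balance, wedge below 0.02 m/s); the robot touches nothing.
It fails at once if the balance is shoved more than 30 mm (distance of balance from where it was at the start of the episode above 0.03 m).
It fails at once if the wedge is wrenched against the board or its screw (over 60 N) (contact force between wedge and board above 60 N).
It fails at once if the jar is pressed hard onto the balance (over 40 N) (contact force between jar_yellow and balance above 40 N).
It fails at once if the jar is dropped onto the pan: let go with its foot more than 15 mm above it (horizontal distance between jar_mid and balance_pan below 0.06 m and z of jar_mid in the frame of balance above 0.111 m and contact force between the fingers and jar_yellow below 0.05 N).
It fails at once if a bystander is disturbed: the spanner moved more than 25 mm or the white-capped jar more than 30 mm (distance of spanner from where it was at the start of the episode above 0.025 m or distance of jar_white from where it was at the start of the episode above 0.03 m).
It also fails if it takes over 67 s, if anything falls off the work surface, if the arm or the gripper's body presses on something with over 40 N, if the wrist force passes 120 N, or if a joint passes its speed limit or range.

## Robot

A 6-joint arm with a two-finger parallel gripper is mounted at the origin on a cart in front of the work surface, level with it; the furniture and walls round the work are solid. World frame = base frame: x ahead of the robot, y to its left, z up, the work surface at z = 0. Lengths are in m, angles in rad, forces in N, time in s.
With the tool pointing down it reaches from about 0.25 to 0.775 m from the base axis. Payload 4 kg.
Tool frame: the origin (TCP) lies midway between the tips of the shut fingers; the grasp point (between the pads) lies 19 mm behind it; z points along the fingers, y is the direction in which the jaws open and shut (so a half turn about z gives the same grasp; the last joint's range is limited). The gripper opens to 94 mm and grips with 3 to 60 N. Pads are 16 mm wide; open, the fingers measure 119 mm over their backs; the gripper's body (75 mm by 177 mm) begins 78 mm behind the grasp point.
Start: joints at [-1.407, 0.087, 1.371, -0, 1.684, -0.103], TCP at [0.145, -0.531, 0.206] pointing down, gripper open.
Joint ranges: [-3.1, 3.1], [-0.76, 2.03], [0.27, 2.55], [-1.08, 4.22], [0.17, 2.65], [-2.57, 2.57]. Speed limits (rad/s): [2.79, 2.79, 3.14, 3.14, 3.14, 3.14].

## Interface

Orientations are given as [roll, pitch, yaw] about the fixed x, y, z axes, in that order (R = Rz(yaw) Ry(pitch) Rx(roll)).
In Python, from bench import robot, cams gives the robot as it stands.
- The arm moves only by the tool step_arm, never from a script. Its argument "plan" is a list that holds one entry, the list of rows, each a list of 5 numbers: the shift along the world's x, y, z in mm, then the turn about the world's z in rad, then the opening in per cent of the stroke, from 0 (shut) to 100 (fully open). In form: [[[tx, ty, tz, turn, fingers], ...]]. A call has 1 to 8 rows; each row is the pose to reach, as a shift and turn from the pose commanded when the call began; what a row does not reach only later rows make up. A row lasts 1/12 s, in which the tool goes at most 41.7 mm and 7.16 degrees, less where a joint would pass 70% of its speed; a pose out of reach is approached as far as the arm can. A call with a gripper value outside its range is refused whole. The fingers move at their own pace and stop on an object; the grip force is fixed at half the most. Time passes only in rows, so rows that repeat a pose let the fingers close. It gives the time, the measured TCP pose, the force and the opening at its end, in the units of the state.
- robot.get_obs(): the state, without advancing time (a new reading comes with each control period).
- cams.snapshot(name): name is "scene" or "side" or "wrist"; returns a dict with "frame" (384x512x3 uint8, red, green, blue), "camera_matrix" (3x3 intrinsics, pixels), "origin" and "attitude" of the camera in the world; the wrist camera has in their place "T_tool_cam" (4x4, takes a point from camera to tool coordinates, whose origin is the TCP and whose axes are the flange's). Camera axes: x right, y down, z forward; pixel columns grow to the right and rows downward; lengths in m; the calibration is good to about 2 mm. A picture is of the moment at which its call begins: read the wrist's pose just before it. There is no depth.
- robot.close_job(): hands the job in, once; it reports no verdict.
The state is a dict: "time": time; "joint_positions": joint angles; "qvel": joint speeds; "joint_torque": joint torques, N m; "tool_pos": TCP position; "ee_rot": TCP orientation; "wrist_force": force on the tool from outside, world axes, zero at the start; "wrist_torque": the same for the moment, N m; "width": finger opening in m.
Only numpy, scipy, OpenCV 4.12 (cv2) and the standard library are available. Lean on these libraries where they do the work, as an engineer would, in place of code of your own. Each camera call takes 0.05 s, during which the arm holds its last target. There are 200 camera calls.

## Working session

There is one attempt and no reset: what is moved stays moved. The work goes in short steps, Python scripts to look and compute and a tool call to move; the robot and the scene stay as the last step left them, time stands still between calls to the robot, and variables do not carry over. Pictures are saved under pics/ and viewed, about 8 in all and at most 12, crops included, and the job is handed in when it is done.

Besides the shell and the picture viewer there is one more tool, called as name([rows], argument=value, ...), one row to a line, values as JSON. step_arm: Moves the arm, as the interface text tells. Its arguments: {"type":"object","properties":{"plan":{"type":"array"}},"required":["plan"]}

```bash
mkdir -p pics
cat > h.py <<'E'
import numpy as np, cv2
from scipy.spatial.transform import Rotation as R
from bench import robot, cams
def rot(a):
    a=np.array(a,float)
    return a if a.shape==(3,3) else R.from_euler('xyz',a).as_matrix() if a.size==3 else R.from_quat(a).as_matrix()
def snap(n):
    o=robot.get_obs(); s=cams.snapshot(n); K=np.array(s['camera_matrix'])
    if n=='wrist':
        T=np.eye(4);T[:3,:3]=rot(o['ee_rot']);T[:3,3]=o['tool_pos'];T=T@np.array(s['T_tool_cam']);Rm,c=T[:3,:3],T[:3,3]
    else: Rm,c=rot(s['attitude']),np.array(s['origin'])
    return s['frame'],K,Rm,c
def ray(K,Rm,c,u,v):
    d=Rm@np.linalg.solve(K,[u,v,1.]);return c,d/np.linalg.norm(d)
def onz(K,Rm,c,u,v,z):
    c,d=ray(K,Rm,c,u,v);return c+d*(z-c[2])/d[2]
def tri(r1,r2):
    (a,d),(b,e)=r1,r2
    s=np.linalg.lstsq(np.c_[d,-e],b-a,rcond=None)[0]
    p,q=a+d*s[0],b+e*s[1];return (p+q)/2,np.linalg.norm(p-q)
def proj(K,Rm,c,p):
    q=K@(Rm.T@(np.array(p)-c));return q[:2]/q[2]
E
python3 - <<'E'
from h import *
print(robot.get_obs())
f=[]
for n in ('scene','side','wrist'):
    F,K,Rm,c=snap(n);np.savez(f'{n}.npz',F=F,K=K,R=Rm,c=c);print(n,c,Rm[:,2]);cv2.imwrite(f'pics/{n}0.png',cv2.resize(F[...,::-1],(800,600),interpolation=cv2.INTER_CUBIC) )
E
```

```text
{'time': 0.0, 'joint_positions': array([-1.40707210e+00,  8.79196498e-02,  1.37223146e+00, -2.20793696e-05,
        1.68361866e+00, -1.03105130e-01]), 'qvel': array([-0.00111805,  0.00243532,  0.00016909,  0.00056647,  0.00078132,
       -0.00181729]), 'joint_torque': array([-1.51025852e-04, -3.40178382e+01, -3.02427757e+01,  7.18009192e-02,
        3.29696818e-02, -1.73987601e-04]), 'tool_pos': array([ 0.14491562, -0.52999191,  0.20433508]), 'ee_rot': array([-3.13942484e+00, -2.02246671e-04,  2.66826671e-01]), 'wrist_force': array([-0.38302022,  0.91675422,  0.1776044 ]), 'wrist_torque': array([-0.02934921, -0.03515762,  0.04256   ]), 'width': 0.0941071703339464}
scene [-0.16306648  0.78223448  0.8358221 ] [ 0.58971224 -0.5548428  -0.58684661]
side [0.28451452 0.92125576 0.61218502] [ 0.26129656 -0.8317943  -0.48973703]
wrist [ 0.21640427 -0.51097407  0.38483367] [-0.24900379 -0.06620896 -0.96623676]
```

View pics/scene0.png

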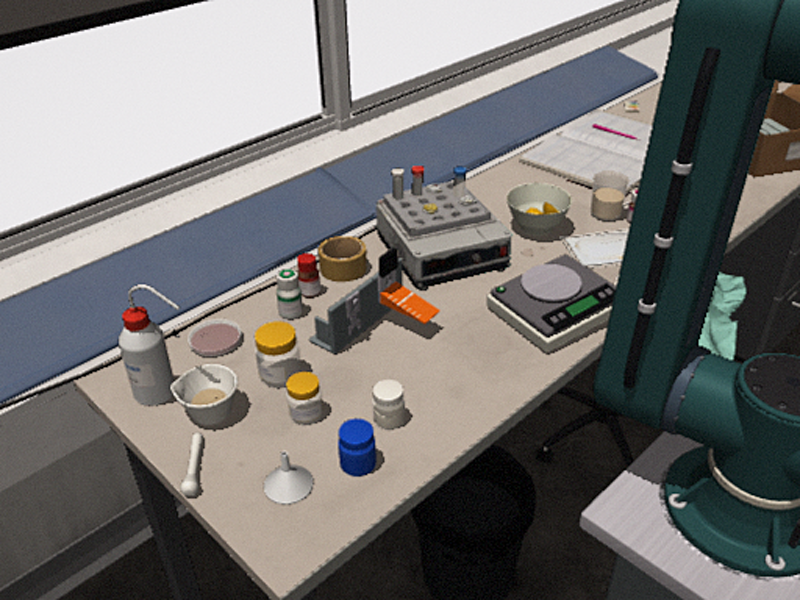

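View pics/side0.png

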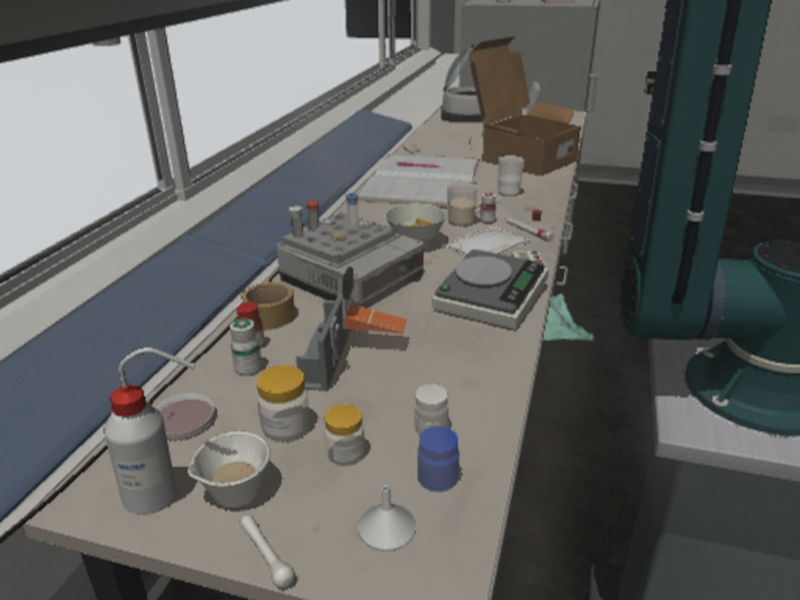

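Both views: small yellow-capped jar at scene (303,397), side (344,432); wedge (orange ramp at scene (408,300), grip (388,265)) hangs on the right screw; balance pan at scene (552,280), side (485,268). I'll zoom in for precise points.

```bash
cat > m.py <<'E'
from h import *
V={}
for n in ('scene','side'):
    d=np.load(n+'.npz');V[n]=(d['F'],d['K'],d['R'],d['c'])
r={}
for n,(F,K,Rm,c) in V.items():
    H=cv2.cvtColor(F,cv2.COLOR_RGB2HSV)
    for nm,lo,hi in(('orange',(4,170,90),(16,255,255)),('yellow',(17,150,90),(28,255,255))):
        k,l,s,ce=cv2.connectedComponentsWithStats(cv2.inRange(H,lo,hi))
        for i in range(1,k):
            if s[i,4]>60: print(n,nm,s[i],ce[i].round(1),H[l==i].mean(0).round())
box={'scene':[(235,155,64,48),(310,160,100,75)],'side':[(190,165,80,60),(270,155,88,66)]}
im=np.vstack([np.hstack([cv2.resize(V[n][0][y:y+h,x:x+w,::-1],(400,300),interpolation=cv2.INTER_CUBIC) for x,y,w,h in box[n]]) for n in box])
cv2.imwrite('pics/crops.png',im)
E
python3 m.py
```

```text
scene orange [244 180  37  27 432] [261.1 193.9] [ 11. 232. 193.]
scene yellow [337 130  20   7  67] [347.3 133.9] [ 21. 228. 172.]
scene yellow [207 167  14  12  72] [213.2 173.1] [ 18. 156.  96.]
scene yellow [163 206  26  21 423] [175.3 215.6] [ 20. 217. 192.]
scene yellow [183 238  21  18 288] [193.  246.2] [ 21. 217. 193.]
side yellow [165 234  29  23 526] [178.7 244.8] [ 20. 173. 152.]
side yellow [208 259  23  19 343] [219.1 268. ] [ 20. 170. 153.]
```

View pics/crops.png

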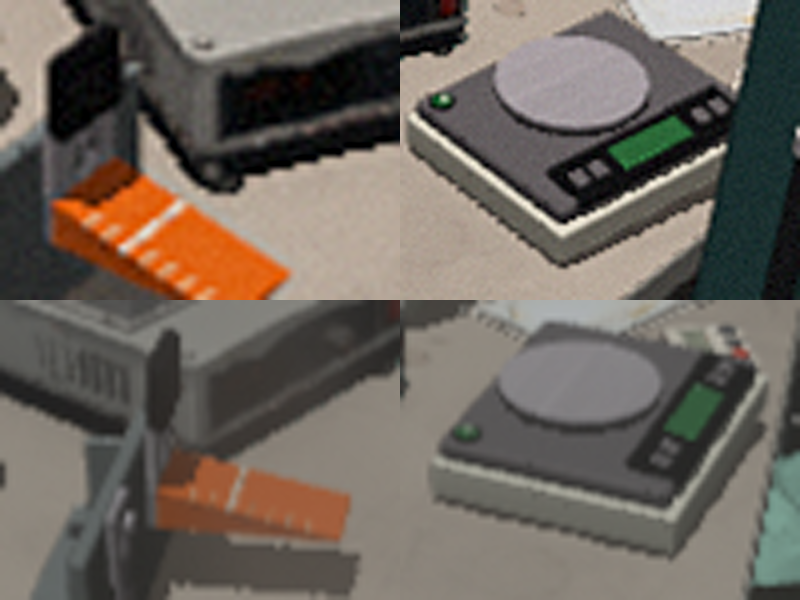

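The crops show the wedge's white mark, thin-end corner, grip front and the balance's pan and left side clearly. I'll triangulate them.

```bash
cat >> m.py <<'E'
print()
S=lambda i,x,y:(box['scene'][i][0]+x*box['scene'][i][2]/400-.5,box['scene'][i][1]+y*box['scene'][i][3]/300-.5)
D=lambda i,x,y:(box['side'][i][0]+x*box['side'][i][2]/400-.5,box['side'][i][1]+y*box['side'][i][3]/300-.5)
P={'mark+y':(S(0,122,248),D(0,232,207)),'mark-y':(S(0,184,204),D(0,246,168)),'thin-y':(S(0,290,272),D(0,350,194)),
'grip':(S(0,82,88),D(0,166,80)),'pan':(S(1,172,82),D(1,181,83)),
'topBL':(S(1,8,114),D(1,32,160)),'topFL':(S(1,162,230),D(1,275,225)),'lowBL':(S(1,10,148),D(1,32,197)),'lowFL':(S(1,160,264),D(1,270,256)),'topBR':(S(1,203,12),D(1,140,22)),
'cap':((193.,246.2),(219.1,268.)),'whitecap':((388/1.5625,389/1.5625),(432/1.5625,394/1.5625)),'boardtopL':((316/1.5625,318/1.5625),(304/1.5625,360/1.5625))}
for k,(a,b) in P.items():
    p,e=tri(ray(*V['scene'][1:],*a),ray(*V['side'][1:],*b));print(k,(p*1000).round(1),round(e*1000,1))
E
python3 m.py | sed -n '/^$/,$p'
```

```text
mark+y [594.5  62.   60.4] 0.3
mark-y [601.8  17.7  57. ] 0.1
thin-y [547.7   8.2  44. ] 0.5
grip [631.2  48.7 119.6] 2.6
pan [ 448.9 -170.5   60.6] 1.2
topBL [526.9 -93.   34.4] 0.8
topFL [374.  -64.4  31.6] 7.0
lowBL [527.1 -97.7   4. ] 1.6
lowFL [374.2 -66.3   5.8] 1.2
topBR [ 493.9 -269.2   52.5] 1.1
cap [548.9 303.1  62. ] 0.6
whitecap [450.2 220.6  62.5] 2.1
boardtopL [653.8 188.9  62.6] 7.3
```

Wedge yaw ≈0.17, grip ≈(633,47,114). Balance yaw ≈ -0.19, left edge middle ≈(450,-80), pan ≈(449,-170). The mark height (57–60, should be 54) and balance length (156, should be 160) are plausible. I'll move above the grip.

step_arm([
  [[24, 29, 0, 0.074, 40], [49, 58, 0, 0.147, 40], [73, 86, 0, 0.221, 40], [97, 115, 0, 0.295, 40], [122, 144, 0, 0.369, 40], [146, 173, 0, 0.442, 40], [170, 202, 0, 0.516, 40], [195, 230, 0, 0.59, 40]],
])

```text
time: 0.82
tool_pos: [0.3406, -0.2988, 0.2053]
ee_rot: [3.142, -0.0, 0.86]
wrist_force: [0.8, -0.5, 0.0]
width: 0.0442
```

step_arm([
  [[24, 29, 0, 0.074, 40], [49, 58, 0, 0.147, 40], [73, 86, 0, 0.221, 40], [97, 115, 0, 0.295, 40], [122, 144, 0, 0.369, 40], [146, 173, 0, 0.442, 40], [170, 202, 0, 0.516, 40], [195, 230, 0, 0.59, 40]],
])

```text
time: 1.48
tool_pos: [0.5356, -0.0686, 0.2052]
ee_rot: [-3.141, 0.0, 1.451]
wrist_force: [1.0, 0.5, 0.3]
width: 0.0374
```

step_arm([
  [[24, 29, 0, 0.074, 40], [49, 58, 0, 0.147, 40], [73, 86, 0, 0.221, 40], [97, 116, 0, 0.294, 40], [97, 116, 0, 0.294, 40]],
])

```text
time: 1.9
tool_pos: [0.6342, 0.051, 0.2026]
ee_rot: [-3.14, -0.003, 1.749]
wrist_force: [-1.0, 0.1, -0.7]
width: 0.0376
```

Run:
```python
from h import *
F,K,Rm,c=snap('wrist');o=robot.get_obs();print(o['tool_pos'],o['ee_rot'],o['width'],o['time'],c)
np.savez('w1.npz',F=F,K=K,R=Rm,c=c)
for z in(94,114,134):
  print(z,proj(K,Rm,c,[.6335,.0465,z/1000])*1.5625)
im=cv2.resize(F[...,::-1],(800,600),interpolation=cv2.INTER_CUBIC);cv2.imwrite('pics/w1.png',im)
d=[np.load(n+'.npz') for n in('scene','side')]
for a,b in(((398,172),(296,210)),((417,170),(313,205))):
  print(tri(*[ray(q['K'],q['R'],q['c'],p[0]/1.5625,p[1]/1.5625) for q,p in zip(d,(a,b))]))
```

```text
[0.63273947 0.04827695 0.20311648] [-3.13855402e+00 -1.04412296e-03  1.74508958e+00] 0.03756178838437048 1.95 [0.62055048 0.12384713 0.38324697]
94 [402.69242781 302.34364758]
114 [402.57993685 311.3886372 ]
134 [402.45077452 321.77411085]
(array([ 0.81144543, -0.15457121,  0.14935977]), np.float64(0.001993720854110592))
(array([ 0.78867635, -0.18399406,  0.15079133]), np.float64(0.002180218297791594))
```

View pics/w1.png

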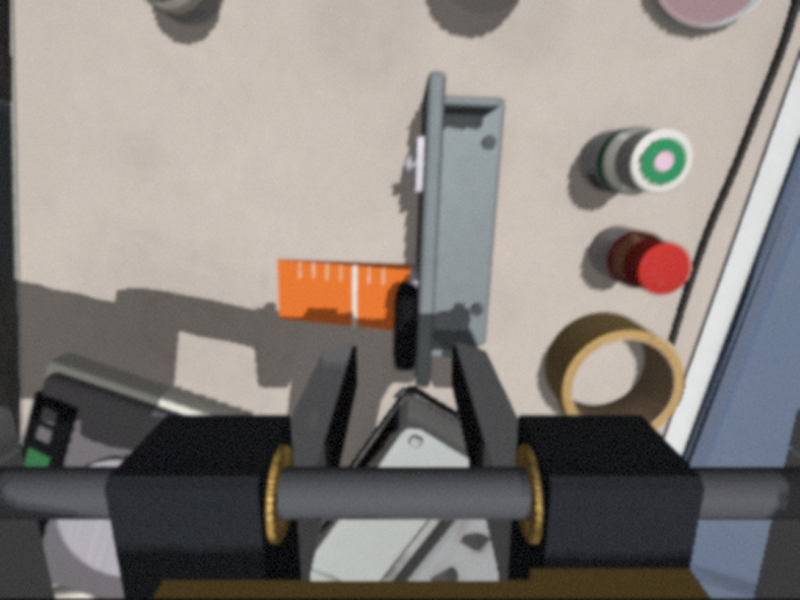

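Wrist view: ramp from (278,260)/(278,318) to the plate, mark at (355,264)–(354,325), grip top at x 396–419, y 280–368 between the finger tips; the ramp is square to the jaws. The instrument's corner lies at -y, low enough.

Run:
```python
from h import *
q=np.load('w1.npz');A=(q['K'],q['R'],q['c'])
f=lambda u,v,z:(onz(*A,u/1.5625-.3,v/1.5625-.3,z/1000)*1000).round(1)
for nm,u,v,z in(('mark+',355,264,54),('mark-',354,325,54),('thin+',278,260,42),('thin-',278,318,42),('gripF-',396,368,134),('gripB-',417,366,134),('gripB+',418,290,134),('brdF-',417,383,94),('brdF+',430,78,94),('brdB+',444,75,94),('machine',416,441,80)):print(nm,f(u,v,z))
```

```text
mark+ [597.7  57.2  54. ]
mark- [603.7  13.4  54. ]
thin+ [542.4  47.9  42. ]
thin- [547.2   4.8  42. ]
gripF- [634.4  19.8 134. ]
gripB- [645.6  23.  134. ]
gripB+ [638.2  65.5 134. ]
brdF- [651.8  -4.8  94. ]
brdF+ [625.3 175.4  94. ]
brdB+ [632.6 178.3  94. ]
machine [660.8 -54.5  80. ]
```

step_arm([
  [[2, -3, -10, -0.01, 40], [4, -6, -25, -0.02, 40], [4, -6, -40, -0.02, 40], [4, -6, -55, -0.02, 40], [4, -6, -70, -0.02, 40], [4, -6, -85, -0.02, 40], [4, -6, -95, -0.02, 40], [4, -6, -102, -0.02, 40]],
])

```text
time: 2.62
tool_pos: [0.6345, 0.0378, 0.1018]
ee_rot: [-3.139, -0.0, 1.718]
wrist_force: [-0.2, 0.5, -0.5]
width: 0.0374
```

step_arm([
  [[0, 0, 0, 0, 25], [0, 0, 0, 0, 25]],
])

```text
time: 2.78
tool_pos: [0.6358, 0.0387, 0.1036]
ee_rot: [-3.142, 0.0, 1.72]
wrist_force: [0.1, -0.2, -0.5]
width: 0.0278
```

Run:
```python
from h import *
F,K,Rm,c=snap('wrist');o=robot.get_obs();print(o['tool_pos'],o['ee_rot'],o['width'],o['time'],o['wrist_force'])
np.savez('w2.npz',F=F,K=K,R=Rm,c=c)
cv2.imwrite('pics/w2.png',cv2.resize(F[140:340,150:400,::-1],(750,600),interpolation=cv2.INTER_CUBIC))
```

```text
[0.63635492 0.038963   0.10442817] [3.14006969e+00 3.66110279e-04 1.72004898e+00] 0.024793233720689357 2.8333 [-0.38027638  0.15105511  0.20273433]
```

View pics/w2.png

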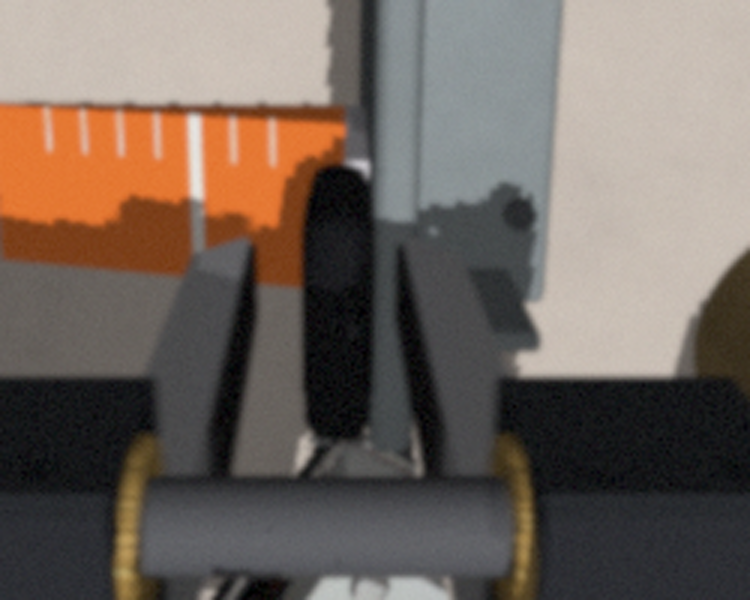

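Wrist crop: grip (305–372) sits between the fingers (253 / 400), about 2 mm off centre. I'll shift, close and lift.

step_arm([
  [[2, 2, -3, 0, 20], [2, 2, -3, 0, 0], [2, 2, -3, 0, 0], [2, 2, -3, 0, 0], [2, 2, -3, 0, 0], [2, 2, -3, 0, 0]],
])

```text
time: 3.33
tool_pos: [0.6384, 0.0416, 0.101]
ee_rot: [3.14, -0.0, 1.721]
wrist_force: [0.1, 0.6, 2.0]
width: 0.012
```

step_arm([
  [[0, 0, 2, 0, 0], [0, 0, 4, 0, 0], [0, 0, 6, 0, 0], [0, 0, 8, 0, 0], [0, 0, 10, 0, 0], [0, 0, 12, 0, 0], [0, 0, 13.5, 0, 0], [0, 0, 13.5, 0, 0]],
])

```text
time: 4.0
tool_pos: [0.6383, 0.0414, 0.1146]
ee_rot: [3.141, 0.0, 1.721]
wrist_force: [0.1, 0.0, -1.4]
width: 0.012
```

step_arm([
  [[-1, -0.2, 0, 0, 0], [-2, -0.3, 0, 0, 0], [-3, -0.5, 0, 0, 0], [-4, -0.6, 0, 0, 0], [-5, -0.8, 0, 0, 0]],
])

```text
time: 4.42
tool_pos: [0.6328, 0.0406, 0.1139]
ee_rot: [-3.141, -0.0, 1.721]
wrist_force: [-1.1, -0.2, -0.5]
width: 0.012
```

step_arm([
  [[-2, -0.3, 0, 0, 0], [-4, -0.6, 0, 0, 0], [-6, -1, 0, 0, 0], [-8, -1.3, 0, 0, 0], [-11, -1.7, 0, 0, 0]],
])

```text
time: 4.83
tool_pos: [0.6218, 0.0389, 0.114]
ee_rot: [3.141, 0.0, 1.721]
wrist_force: [0.5, 0.0, -1.9]
width: 0.0119
```

step_arm([
  [[-8, -1, 2, 0, 0], [-20, -3, 4, 0, 0], [-35, -5, 6, 0, 0], [-50, -8, 8, 0, 0], [-60, -10, 10, 0, 0], [-60, -10, 10, 0, 0]],
])

```text
time: 5.33
tool_pos: [0.5605, 0.0286, 0.1249]
ee_rot: [3.141, 0.0, 1.72]
wrist_force: [-0.1, 1.1, -1.4]
width: 0.012
```

Run:
```python
from h import *
F,K,Rm,c=snap('wrist');o=robot.get_obs();print(o['tool_pos'],o['ee_rot'],o['width'],o['time'],o['wrist_force'])
np.savez('w3.npz',F=F,K=K,R=Rm,c=c)
cv2.imwrite('pics/w3.png',cv2.resize(F[...,::-1],(800,600),interpolation=cv2.INTER_CUBIC))
```

```text
[0.56161752 0.02881564 0.12480575] [3.13995793e+00 2.57321194e-04 1.72045327e+00] 0.011965285758163245 5.3833 [ 0.19837702  0.68825026 -1.38655507]
```

View pics/w3.png

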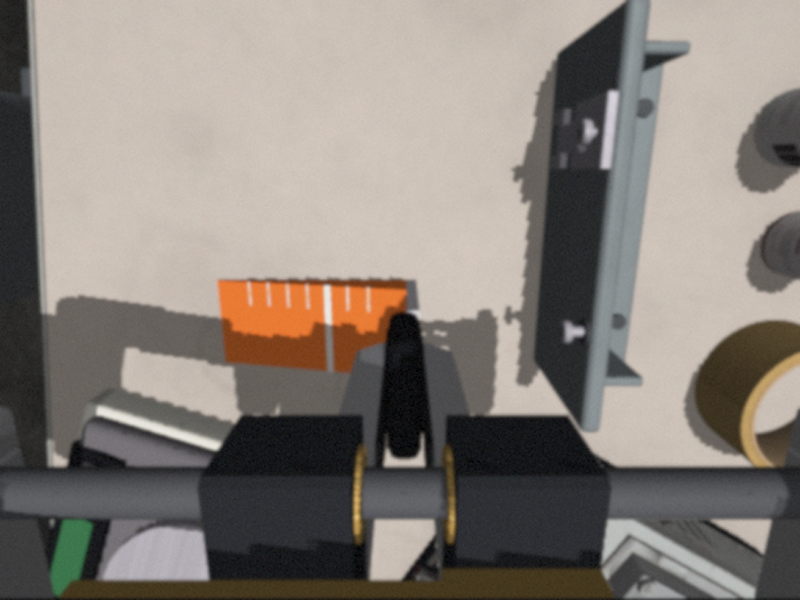

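Wrist view: the wedge hangs free in the gripper, level with the jaws, mark at (328,287–372); screw empty at (575,330), spanner still hanging at (590,130). Balance's left edge is visible at (100,393)–(235,437).

Run:
```python
from h import *
q=np.load('w3.npz');A=(q['K'],q['R'],q['c'])
f=lambda u,v,z:(onz(*A,u/1.5625-.3,v/1.5625-.3,z/1000)*1000).round(1)
for nm,u,v,z in(('mark+',327,286,78),('mark-',331,372,78),('thin+',219,280,66),('thin-',226,361,66),('edgeF',100,393,35),('edgeB',235,437,35),('hole',575,330,85)):print(nm,f(u,v,z))
# low left edge of balance, rays from scene/side onto z~5
d={n:np.load(n+'.npz') for n in('scene','side')}
for n,ps in(('scene',[(310+10/4,160+148/4),(310+160/4,160+264/4)]),('side',[(270+32/4.545,155+197/4.545),(270+270/4.545,155+256/4.545)])):
  print(n,[(onz(d[n]['K'],d[n]['R'],d[n]['c'],u-.5,v-.5,.005)*1000).round(1) for u,v in ps])
```

```text
mark+ [519.9  43.4  78. ]
mark- [526.8  -0.8  78. ]
thin+ [464.1  35.2  66. ]
thin- [470.   -8.3  66. ]
edgeF [385.2 -55.   35. ]
edgeB [468.2 -72.8  35. ]
hole [640.6  41.3  85. ]
scene [array([525.4, -95.7,   5. ]), array([375.3, -67.9,   5. ])]
side [array([527.3, -97.2,   5. ]), array([373.9, -66.6,   5. ])]
```

step_arm([
  [[-8, 2, 5, 0.12, 0], [-18, 4, 8, 0.24, 0], [-30, 6, 10, 0.36, 0], [-42, 8, 10, 0.48, 0], [-54, 10, 10, 0.6, 0], [-66, 12, 10, 0.72, 0], [-78, 14, 10, 0.84, 0], [-86, 14, 10, 0.96, 0]],
])

```text
time: 6.05
tool_pos: [0.4757, 0.0434, 0.1341]
ee_rot: [3.141, 0.0, 2.687]
wrist_force: [-0.2, -0.5, -2.0]
width: 0.012
```

step_arm([
  [[-3, -5, 0, 0.11, 0], [-5, -10, 0, 0.2, 0], [-6, -15, -5, 0.271, 0], [-6, -17, -15, 0.271, 0], [-6, -17, -25, 0.271, 0], [-6, -17, -35, 0.271, 0], [-6, -17, -45, 0.271, 0], [-6, -17, -55, 0.271, 0]],
])

```text
time: 6.72
tool_pos: [0.4697, 0.0262, 0.0774]
ee_rot: [3.141, -0.001, 2.951]
wrist_force: [-0.1, -0.7, -2.2]
width: 0.0116
```

step_arm([
  [[0, 0, -4, 0, 0], [0, 0, -7, 0, 0], [0, 0, -10, 0, 0], [0, 0, -12, 0, 0], [0, 0, -14, 0, 0], [0, 0, -15, 0, 0], [0, 0, -15, 0, 0]],
])

```text
time: 7.3
tool_pos: [0.4701, 0.0259, 0.0641]
ee_rot: [3.141, 0.0, 2.952]
wrist_force: [0.3, 0.0, -2.2]
width: 0.0121
```

step_arm([
  [[0, 0, -1, 0, 0], [0, 0, -2, 0, 0], [0, 0, -2, 0, 0]],
])

```text
time: 7.55
tool_pos: [0.47, 0.0259, 0.062]
ee_rot: [3.141, 0.0, 2.952]
wrist_force: [0.4, 0.1, -1.5]
width: 0.0119
```

step_arm([
  [[0, 0, -1, 0, 0], [0, 0, -1, 0, 0]],
])

```text
time: 7.72
tool_pos: [0.4699, 0.026, 0.0609]
ee_rot: [3.142, -0.0, 2.952]
wrist_force: [-0.9, -0.4, -1.6]
width: 0.0118
```

step_arm([
  [[0, 0, -1, 0, 0], [0, 0, -1, 0, 0]],
])

```text
time: 7.88
tool_pos: [0.4702, 0.026, 0.0607]
ee_rot: [3.141, 0.0, 2.952]
wrist_force: [-0.8, -0.0, 2.6]
width: 0.0117
```

step_arm([
  [[0, 0, 0, 0, 18], [0, 0, 0, 0, 18], [0, 0, 0, 0, 0], [0, 0, 0, 0, 0], [0, 0, 0, 0, 0]],
])

```text
time: 8.3
tool_pos: [0.4701, 0.0259, 0.06]
ee_rot: [3.142, 0.0, 2.952]
wrist_force: [0.3, 0.3, -0.1]
width: 0.0117
```

step_arm([
  [[-0.9, -4.9, 0, 0, 0], [-1.9, -9.8, 0, 0, 0], [-2.8, -14.7, 0, 0, 0], [-3.8, -19.6, 0, 0, 0], [-4.7, -24.5, 0, 0, 0], [-5.7, -29.4, 0, 0, 0], [-6.2, -32, 0, 0, 0], [-6.6, -34.4, 0, 0, 0]],
])

```text
time: 8.97
tool_pos: [0.4641, -0.0066, 0.0606]
ee_rot: [3.136, 0.001, 2.951]
wrist_force: [0.3, 7.5, 2.1]
width: 0.0118
```

step_arm([
  [[-0.4, -2, 0, 0, 0], [-0.8, -4, 0, 0, 0], [-1.2, -6, 0, 0, 0], [-1.5, -8, 0, 0, 0], [-1.9, -10, 0, 0, 0], [-2.3, -12, 0, 0, 0], [-2.7, -14, 0, 0, 0], [-2.7, -14, 0, 0, 0]],
])

```text
time: 9.63
tool_pos: [0.4613, -0.0209, 0.0604]
ee_rot: [3.137, 0.001, 2.952]
wrist_force: [1.8, 5.0, 1.9]
width: 0.0119
```

Run:
```python
from h import *
I=[]
for n,(x,y,w,h) in(('wrist',(120,190,160,120)),('side',(280,150,88,66)),('scene',(300,160,100,75))):
  F,K,Rm,c=snap(n);np.savez(n+'4.npz',F=F,K=K,R=Rm,c=c)
  I.append(cv2.resize(F[...,::-1],(400,300)) if n=='wrist' else cv2.resize(F[y:y+h,x:x+w,::-1],(400,300),interpolation=cv2.INTER_CUBIC))
o=robot.get_obs();print(o['tool_pos'],o['wrist_force'])
cv2.imwrite('pics/c4.png',np.vstack([np.hstack(I[:2]),np.hstack([I[2],I[2]*0])]))
```

```text
[ 0.46129362 -0.02088294  0.06039209] [1.06686135 4.88329745 1.14032124]
```

View pics/c4.png

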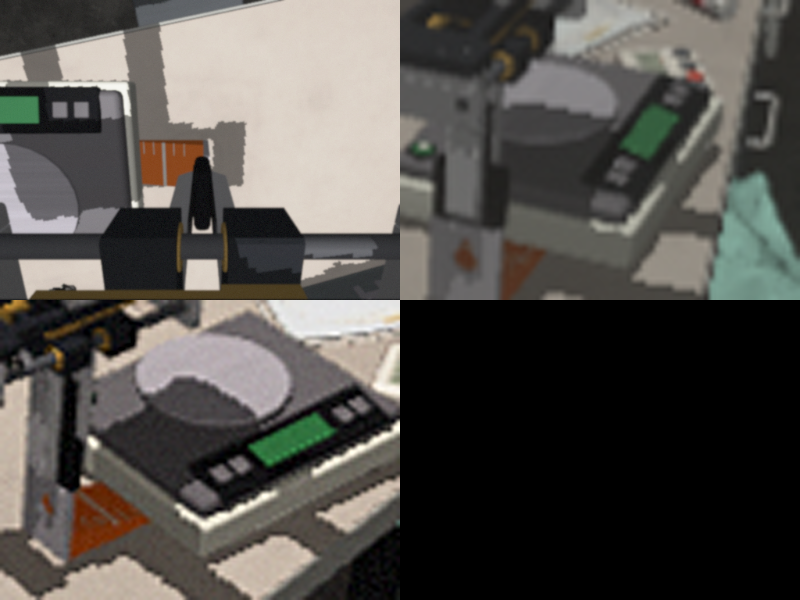

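Composite: in the wrist view (half scale) the mark is at (162,142–185) and the balance edge at x≈140, i.e. ≈22 mm to go, agreeing with the plan (24 mm). I'll push on.

step_arm([
  [[-0.4, -2, 0, 0, 0], [-0.8, -4, 0, 0, 0], [-1.2, -6, 0, 0, 0], [-1.5, -8, 0, 0, 0], [-1.9, -10, 0, 0, 0], [-2.3, -12, 0, 0, 0], [-2.7, -14, 0, 0, 0], [-3, -16, 0, 0, 0]],
])

```text
time: 10.45
tool_pos: [0.4582, -0.0366, 0.0604]
ee_rot: [3.137, 0.001, 2.952]
wrist_force: [1.7, 7.3, 1.9]
width: 0.0121
```

```bash
cat > e.py <<'E'
from h import *
import sys
F,K,Rm,c=snap('wrist');o=robot.get_obs();np.savez('we.npz',F=F,K=K,R=Rm,c=c);print(o['time'],o['tool_pos'],o['ee_rot'],o['wrist_force'])
G=cv2.resize(F[150:260,120:300,::-1],(720,440),interpolation=cv2.INTER_CUBIC);cv2.imwrite(f'pics/{sys.argv[1]}.png',G)
H=cv2.cvtColor(F,cv2.COLOR_RGB2HSV)
m=cv2.inRange(H,(3,150,60),(18,255,255));k,l,s,ce=cv2.connectedComponentsWithStats(m)
for i in np.argsort(-s[1:,4])[:3]+1: print('orange',s[i])
i=np.argmax(s[1:,4])+1;x,y,w,h=s[i,:4]
for v in range(y+3,y+h-2,6):
  print(v,[(u,int(F[v,u,0]),int(F[v,u,2])) for u in range(x-8,x+w+4,1)][:45])
E
python3 e.py e5
```

```text
10.5 [ 0.45815884 -0.03701503  0.06034774] [3.13712576e+00 6.59695101e-04 2.95184982e+00] [1.60779426 5.86069338 0.31896551]
orange [ 209  180   51   57 1814]
orange [199 180   9  57 411]
orange [363 375   2   1   2]
183 [(201, 131, 30), (202, 129, 28), (203, 129, 26), (204, 126, 27), (205, 128, 34), (206, 128, 65), (207, 125, 93), (208, 128, 113), (209, 127, 117), (210, 127, 105), (211, 124, 79), (212, 124, 51), (213, 119, 28), (214, 120, 26), (215, 120, 26), (216, 118, 27), (217, 118, 24), (218, 117, 26), (219, 116, 27), (220, 119, 42), (221, 115, 57), (222, 116, 68), (223, 115, 52), (224, 112, 28), (225, 114, 27), (226, 108, 13), (227, 113, 28), (228, 112, 29), (229, 110, 27), (230, 106, 17), (231, 104, 14), (232, 107, 25), (233, 106, 28), (234, 104, 38), (235, 104, 48), (236, 100, 40), (237, 105, 32), (238, 103, 23), (239, 101, 18), (240, 103, 25), (241, 102, 21), (242, 99, 22), (243, 100, 23), (244, 100, 23), (245, 99, 18)]
189 [(201, 139, 28), (202, 144, 33), (203, 142, 27), (204, 141, 32), (205, 141, 37), (206, 141, 62), (207, 142, 99), (208, 139, 123), (209, 141, 134), (210, 
[... 4937 characters left out ...]
, 131, 47), (202, 138, 31), (203, 143, 33), (204, 143, 34), (205, 140, 33), (206, 143, 33), (207, 140, 38), (208, 141, 63), (209, 142, 101), (210, 141, 126), (211, 141, 133), (212, 140, 118), (213, 139, 84), (214, 140, 48), (215, 141, 31), (216, 138, 29), (217, 144, 35), (218, 144, 33), (219, 141, 31), (220, 141, 31), (221, 142, 32), (222, 140, 31), (223, 141, 31), (224, 141, 35), (225, 132, 42), (226, 115, 65), (227, 98, 81), (228, 90, 88), (229, 84, 87), (230, 85, 86), (231, 82, 86), (232, 85, 86), (233, 84, 87), (234, 85, 84), (235, 83, 85), (236, 91, 92), (237, 88, 88), (238, 87, 89), (239, 84, 86), (240, 85, 86), (241, 87, 88), (242, 83, 87), (243, 85, 87), (244, 79, 82), (245, 66, 67)]
```

Mark at column 209.5, balance edge at 199: 8 mm to go, as predicted (tolerance is about ±10 mm).

step_arm([
  [[-0.3, -1.5, 0, 0, 0], [-0.6, -3, 0, 0, 0], [-0.9, -4.5, 0, 0, 0], [-1.2, -6, 0, 0, 0], [-1.5, -7.8, 0, 0, 0], [-1.5, -7.8, 0, 0, 0]],
])

```text
time: 11.0
tool_pos: [0.4567, -0.0446, 0.0603]
ee_rot: [3.137, 0.001, 2.952]
wrist_force: [1.0, 6.1, 0.5]
width: 0.0119
```

step_arm([
  [[0, 0, 0, 0, 10], [0, 0, 0, 0, 18], [0, 0, 0, 0, 24], [0, 0, 0, 0, 24], [0, 0, 0, 0, 24]],
])

```text
time: 11.42
tool_pos: [0.456, -0.0468, 0.0599]
ee_rot: [-3.141, -0.0, 2.951]
wrist_force: [0.4, -0.9, 1.0]
width: 0.0222
```

```bash
python3 e.py e6 | cut -c1-700|head -7
```

```text
11.4667 [ 0.45607246 -0.04670891  0.0599761 ] [-3.14112332e+00 -1.09279150e-04  2.95140577e+00] [ 0.85798944 -0.36188034 -0.16355083]
orange [ 214  180   49   60 1812]
orange [210 290   1   1   1]
orange [403 368   1   1   1]
183 [(206, 118, 110), (207, 97, 94), (208, 86, 84), (209, 82, 79), (210, 77, 72), (211, 90, 81), (212, 104, 95), (213, 116, 97), (214, 119, 84), (215, 122, 54), (216, 119, 28), (217, 115, 15), (218, 120, 30), (219, 120, 29), (220, 115, 26), (221, 114, 19), (222, 117, 29), (223, 115, 30), (224, 114, 46), (225, 113, 57), (226, 115, 59), (227, 111, 41), (228, 113, 31), (229, 112, 30), (230, 108, 19), (231, 109, 27), (232, 110, 27), (233, 107, 23), (234, 105, 20), (235, 107, 25), (236, 102, 19), (237, 105, 30), (238, 107, 42), (239, 107, 49), (240, 103, 34), (241, 103, 16), (242, 102, 18), (243, 102, 23), (244, 102, 22), (245, 105, 21), (246, 102, 22), (247, 101, 19), (248, 103, 20), (249, 106, 
189 [(206, 121, 116), (207, 105, 99), (208, 89, 85), (209, 83, 78), (210, 82, 77), (211, 88, 81), (212, 111, 106), (213, 132, 125), (214, 146, 118), (215, 146, 80), (216, 14
[... 528 characters left out ...]
195 [(206, 125, 118), (207, 107, 100), (208, 95, 89), (209, 85, 79), (210, 83, 78), (211, 86, 83), (212, 98, 95), (213, 126, 117), (214, 140, 112), (215, 146, 85), (216, 146, 47), (217, 144, 29), (218, 146, 29), (219, 148, 37), (220, 147, 33), (221, 147, 35), (222, 146, 32), (223, 147, 39), (224, 147, 60), (225, 144, 84), (226, 144, 89), (227, 145, 65), (228, 146, 40), (229, 146, 36), (230, 147, 34), (231, 146, 33), (232, 146, 33), (233, 148, 32), (234, 149, 34), (235, 147, 33), (236, 146, 34), (237, 143, 54), (238, 146, 85), (239, 143, 94), (240, 146, 73), (241, 147, 42), (242, 148, 35), (243, 145, 30), (244, 148, 36), (245, 145, 27), (246, 147, 33), (247, 145, 31), (248, 147, 33), (249, 14
```

The mark now lies at the balance's edge and the released wedge carries it (wrist force ≈0). Rising and going above the jar.

step_arm([
  [[0, 0, 8, 0, 24], [0, 0, 20, 0, 24], [0, 0, 40, 0, 24], [0, 0, 65, 0, 40], [0, 0, 95, 0, 60], [0, 0, 120, 0, 90], [0, 0, 140, 0, 100], [0, 0, 140, 0, 100]],
])

```text
time: 12.13
tool_pos: [0.4587, -0.047, 0.2059]
ee_rot: [-3.141, 0.01, 2.952]
wrist_force: [0.6, -0.4, 1.1]
width: 0.0525
```

Run:
```python
from h import *
d={n:np.load(n+'.npz') for n in('scene','side')}
A=lambda n:(d[n]['K'],d[n]['R'],d[n]['c'])
print('big',tri(ray(*A('scene'),175.3,215.6),ray(*A('side'),178.7,244.8)))
F,K,Rm,c=snap('wrist');cv2.imwrite('pics/w7.png',cv2.resize(F[...,::-1],(400,300)))
G,K2,R2,c2=snap('side');S=snap('scene')[0]
cv2.imwrite('pics/c7.png',np.hstack([cv2.resize(F[...,::-1],(266,200)),cv2.resize(G[145:223,260:364,::-1],(266,200),interpolation=cv2.INTER_CUBIC),cv2.resize(S[150:228,300:404,::-1],(266,200),interpolation=cv2.INTER_CUBIC)]))
np.savez('w7.npz',F=F,K=K,R=Rm,c=c)
o=robot.get_obs();print(o['tool_pos'],o['ee_rot'])
```

```text
big (array([0.64913244, 0.27609543, 0.08040562]), np.float64(0.0001064129858197917))
[ 0.45580422 -0.04624256  0.19926591] [ 3.14153885e+00 -9.94560983e-04  2.95171342e+00]
```

View pics/c7.png

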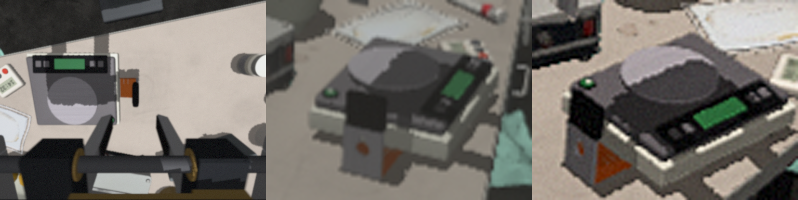

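Composite: wedge sits under the left side, balance looks level in both views, and mark is at the edge. Big yellow jar at (649,276); our jar at (549,303). Moving above it.

step_arm([
  [[6, 22, 0, 0, 100], [15, 55, 0, 0, 100], [24, 90, 0, 0, 100], [34, 127, 0, 0, 100], [44, 165, 0, 0, 100], [54, 203, 0, 0, 100], [64, 240, 0, 0, 100], [74, 278, 0, 0, 100]],
])

```text
time: 12.95
tool_pos: [0.5292, 0.2332, 0.1973]
ee_rot: [-3.139, -0.004, 2.952]
wrist_force: [0.1, -0.2, 0.1]
width: 0.0944
```

step_arm([
  [[10, 36, 0, 0, 100], [17, 62, 0, 0, 100], [19, 70, -10, 0, 100], [19, 70, -20, 0, 100], [19, 70, -30, 0, 100], [19, 70, -30, 0, 100]],
])

```text
time: 13.45
tool_pos: [0.5471, 0.2993, 0.1652]
ee_rot: [-3.136, -0.006, 2.95]
wrist_force: [-0.0, -0.4, -0.0]
width: 0.0938
```

Run:
```python
from h import *
F,K,Rm,c=snap('wrist');o=robot.get_obs();print(o['tool_pos'],o['ee_rot'],o['width'],o['time'])
H=cv2.cvtColor(F,cv2.COLOR_RGB2HSV);m=cv2.inRange(H,(16,110,60),(30,255,255))
k,l,s,ce=cv2.connectedComponentsWithStats(m)
for i in range(1,k):
  if s[i,4]>150:
    p=np.argwhere(l==i)[:,::-1].astype(np.int32);(x,y),r=cv2.minEnclosingCircle(p)
    print(s[i],(round(x),round(y),round(r)),(onz(K,Rm,c,x,y,.066)*1000).round(1),(onz(K,Rm,c,*ce[i],.066)*1000).round(1))
for z in(.066,.0):print(proj(K,Rm,c,[.549,.303,z]))
cv2.imwrite('pics/w8.png',cv2.resize(F[...,::-1],(800,600),interpolation=cv2.INTER_CUBIC))
```

```text
[0.54776516 0.29942392 0.16697554] [-3.1379082  -0.00448918  2.94994725] 0.09406239455321619 13.5
[ 236  170   50   49 1939] (261, 194, 25) [548.6 300.3  66. ] [548.6 300.3  66. ]
[ 222  268   63   32 1576] (253, 296, 31) [653.7 272.2  66. ] [641.8 274.8  66. ]
[453 290  18  58 335] (458, 318, 29) [718.8 476.2  66. ] [723.5 482.7  66. ]
[ 47 292  16  56 303] (58, 320, 28) [642.4  66.3  66. ] [643.1  59.3  66. ]
[263.61055391 194.04040849]
[262.96319745 178.97969332]
```

View pics/w8.png

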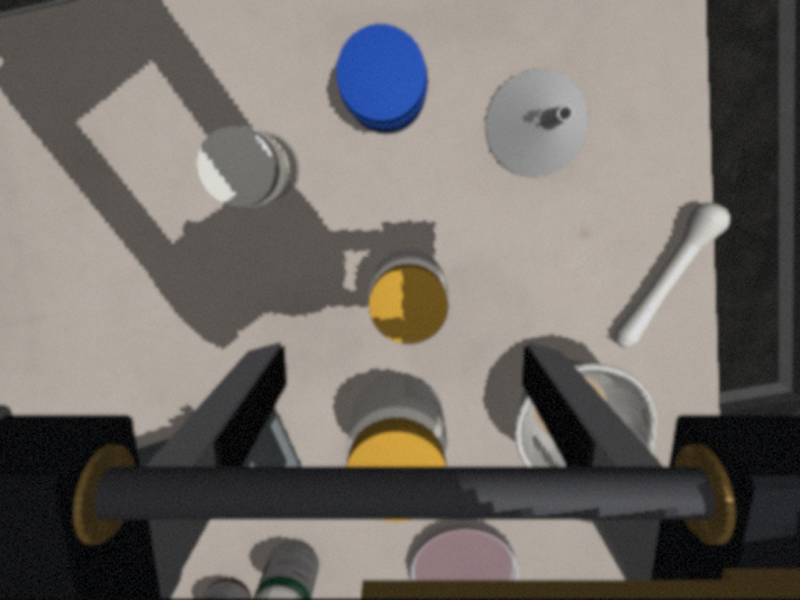

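Wrist view: our small yellow cap at (408,303) centred between the fingers at (548.6,300.4); bowl and large jar are clear of the finger paths.

step_arm([
  [[1, 1, -15, 0, 100], [1, 1, -35, 0, 100], [1, 1, -55, 0, 100], [1, 1, -75, 0, 100], [1, 1, -95, 0, 100], [1, 1, -115, 0, 100], [1, 1, -130, 0, 100], [1, 1, -143, 0, 100]],
])

```text
time: 14.17
tool_pos: [0.5499, 0.3009, 0.0262]
ee_rot: [-3.141, -0.0, 2.95]
wrist_force: [0.5, 0.3, 0.0]
width: 0.0943
```

step_arm([
  [[0, 0, 0, 0, 60], [0, 0, 0, 0, 50], [0, 0, 0, 0, 40], [0, 0, 0, 0, 40], [0, 0, 0, 0, 40], [0, 0, 0, 0, 40]],
])

```text
time: 14.67
tool_pos: [0.5509, 0.303, 0.0282]
ee_rot: [3.14, 0.002, 2.952]
wrist_force: [-0.0, 0.9, 0.5]
width: 0.0575
```

step_arm([
  [[0, 0, 2, 0, 40], [0, 0, 6, 0, 40], [0, 0, 15, 0, 40], [0, 0, 30, 0, 40], [0, 0, 50, 0, 40], [0, 0, 75, 0, 40], [0, 0, 100, 0, 40], [0, 0, 120, 0, 40]],
])

```text
time: 15.33
tool_pos: [0.5507, 0.303, 0.1501]
ee_rot: [3.14, 0.002, 2.952]
wrist_force: [0.3, 0.8, -0.3]
width: 0.0502
```

step_arm([
  [[0, 0, 0, 0, 30], [0, 0, 0, 0, 30], [0, 0, 0, 0, 30]],
])

```text
time: 15.58
tool_pos: [0.5496, 0.3025, 0.1457]
ee_rot: [-3.141, -0.002, 2.952]
wrist_force: [1.0, -0.0, -0.8]
width: 0.0503
```

Run:
```python
from h import *
o=robot.get_obs();print(o['tool_pos'],o['ee_rot'],o['width'],o['time'],o['wrist_force'])
V=[snap('scene'),snap('side'),snap('wrist')];r=[]
for n,(F,K,Rm,c) in zip('abw',V):
  H=cv2.cvtColor(F,cv2.COLOR_RGB2HSV);m=cv2.inRange(H,(16,110,60),(30,255,255))
  k,l,s,ce=cv2.connectedComponentsWithStats(m)
  for i in range(1,k):
    if s[i,4]>80: print(n,s[i],ce[i].round(1))
im=np.hstack([cv2.resize(V[2][0][...,::-1],(400,300)),cv2.resize(V[1][0][160:310,140:340,::-1],(400,300),interpolation=cv2.INTER_CUBIC)])
cv2.imwrite('pics/c9.png',im)
```

```text
[0.54958465 0.30248189 0.1457346 ] [-3.14062346e+00 -1.56638030e-03  2.95180534e+00] 0.05032116015829967 15.5833 [ 1.04749374 -0.00470691 -0.83893176]
a [337 129  21   9  88] [347.4 134.1]
a [213 152  21  28 188] [226.4 168.7]
a [179 198  21  25 351] [188.  208.3]
a [163 207  17  21 184] [169.3 218.1]
b [213 212  16  19 255] [219.9 220.5]
b [164 234  31  24 591] [179.3 245.1]
w [ 212  211   95   89 6672] [258.  257.4]
w [142 286  20  62 465] [148.4 318.2]
w [361 288  15  60 430] [369.2 321.6]
w [220 331  59  16 715] [249.  337.2]
w [ 130  365  353   17 3946] [326.5 375.2]
```

View pics/c9.png

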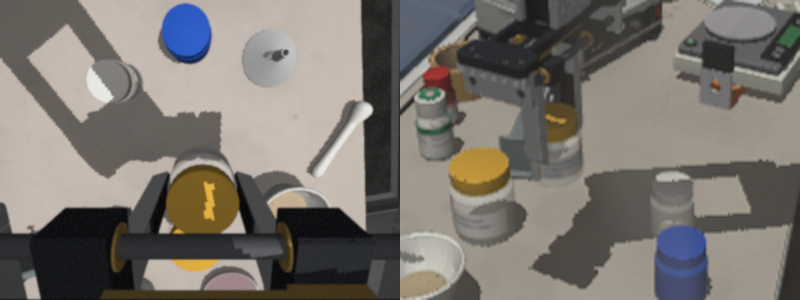

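The jar is held upright, caught evenly (wrist cap blob centre (258,257)); width 50 mm. Now I'll re-measure the pan.

Run:
```python
from h import *
d={n:np.load(n+'.npz') for n in('scene','side','w7')}
A=lambda n:(d[n]['K'],d[n]['R'],d[n]['c'])
print([ (x*1000) for x in tri(ray(*A('scene'),355.3,178.5),ray(*A('side'),310.8,173.9))])
for n,p in(('scene',(355.3,178.5)),('side',(310.8,173.9)),('w7',(138.6,192.5))):print(n,(onz(*A(n),*p,.063)*1000).round(1))
# fitted ellipses on fresh frames (pan: greyish-lilac, brighter than the dark case)
for n in('scene','side'):
  F,K,Rm,c=snap(n);u,v=proj(K,Rm,c,[.449,-.173,.063]).astype(int)
  x0,y0=u-36,v-26;C=cv2.resize(F[y0:y0+52,x0:x0+72],None,fx=4,fy=4,interpolation=cv2.INTER_CUBIC)
  g=cv2.cvtColor(C,cv2.COLOR_RGB2GRAY);t,m=cv2.threshold(g,0,255,cv2.THRESH_OTSU)
  m=cv2.morphologyEx(m,cv2.MORPH_OPEN,np.ones((9,9)))
  k,l,s,ce=cv2.connectedComponentsWithStats(m);i=l[104,144]
  if i:
    cn=cv2.findContours((l==i).astype(np.uint8),0,1)[0][0];e=cv2.fitEllipse(cv2.convexHull(cn))
    p=(x0+(e[0][0]+.5)/4-.5,y0+(e[0][1]+.5)/4-.5);print(n,s[i],e,(onz(K,Rm,c,*p,.063)*1000).round(1))
F,K,Rm,c=snap('wrist');print((onz(K,Rm,c,258,257.4,.182)*1000).round(1),robot.get_obs()['tool_pos'])
```

```text
[array([ 448.05445378, -183.79737009,   54.60528852]), np.float64(9.051766372933159)]
scene [ 446.5 -179.4   63. ]
side [ 442.4 -158.6   63. ]
w7 [ 447.6 -177.2   63. ]
scene [    0     0   288   147 28164] ((153.3985137939453, 58.54395294189453), (173.93814086914062, 332.5130615234375), 85.78620147705078) [ 480.4 -223.9   63. ]
side [    0     0   288   208 32279] ((124.30757141113281, 95.18499755859375), (230.84814453125, 332.4163818359375), 69.75556182861328) [ 468.6 -188.4   63. ]
[547.  302.3 182. ] [0.54966054 0.30248398 0.1455463 ]
```

step_arm([
  [[-2, -10, 15, 0, 30], [-6, -30, 35, 0, 30], [-13, -62, 45, 0, 30], [-20, -95, 45, 0, 30], [-27, -130, 45, 0, 30], [-34, -165, 45, 0, 30], [-42, -200, 45, 0, 30], [-49, -235, 45, 0, 30]],
])

```text
time: 16.55
tool_pos: [0.5003, 0.0663, 0.1917]
ee_rot: [-3.142, -0.0, 2.952]
wrist_force: [0.6, 0.1, -0.7]
width: 0.05
```

step_arm([
  [[-7, -35, 0, 0, 30], [-15, -70, 0, 0, 30], [-22, -105, 0, 0, 30], [-30, -140, 0, 0, 30], [-37, -175, 0, 0, 30], [-44, -208, 0, 0, 30], [-50, -233, 0, 0, 30], [-52, -243, 0, 0, 30]],
])

```text
time: 17.22
tool_pos: [0.448, -0.1783, 0.1916]
ee_rot: [-3.14, -0.001, 2.948]
wrist_force: [0.4, 0.5, -0.8]
width: 0.0505
```

step_arm([
  [[0, 0, -8, 0, 30], [0, 0, -20, 0, 30], [0, 0, -32, 0, 30], [0, 0, -44, 0, 30], [0, 0, -54, 0, 30], [0, 0, -62, 0, 30], [0, 0, -68, 0, 30], [0, 0, -72, 0, 30]],
])

```text
time: 17.88
tool_pos: [0.4489, -0.1746, 0.1188]
ee_rot: [3.141, -0.001, 2.953]
wrist_force: [0.4, -0.5, -0.8]
width: 0.0505
```

Run:
```python
from h import *
o=robot.get_obs();print(o['tool_pos'],o['ee_rot'],o['width'],o['wrist_force'])
W=snap('wrist')[0];S=snap('side')[0];C=snap('scene')[0]
im=np.hstack([cv2.resize(S[130:235,250:390,::-1],(400,300),interpolation=cv2.INTER_CUBIC),cv2.resize(C[120:225,290:430,::-1],(400,300),interpolation=cv2.INTER_CUBIC)])
cv2.imwrite('pics/c10.png',im)
```

```text
[ 0.44894771 -0.17464959  0.11879463] [ 3.14107082e+00 -1.32458028e-03  2.95258239e+00] 0.050508738916973356 [ 0.37115926 -0.46225375 -0.77831667]
```

View pics/c10.png

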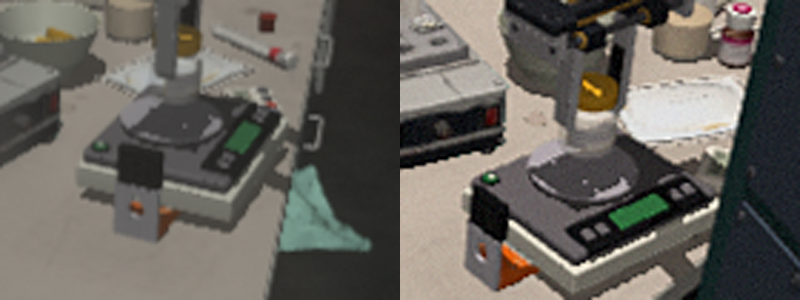

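Side and scene crops: jar held upright above the pan, centred within a few mm (I'll nudge x +2). Lowering gently.

step_arm([
  [[1, 0, -4, 0, 30], [2, 0, -8, 0, 30], [2, 0, -11, 0, 30], [2, 0, -14, 0, 30], [2, 0, -17, 0, 30], [2, 0, -19, 0, 30], [2, 0, -20, 0, 30]],
])

```text
time: 18.62
tool_pos: [0.451, -0.1751, 0.0995]
ee_rot: [3.141, -0.001, 2.952]
wrist_force: [0.2, -0.3, -0.8]
width: 0.0501
```

step_arm([
  [[0, 0, -1, 0, 30], [0, 0, -2, 0, 30], [0, 0, -2, 0, 30]],
])

```text
time: 18.87
tool_pos: [0.4512, -0.1752, 0.0979]
ee_rot: [3.141, -0.0, 2.952]
wrist_force: [0.1, 0.8, 0.2]
width: 0.0504
```

step_arm([
  [[0, 0, -1, 0, 30], [0, 0, -1, 0, 30]],
])

```text
time: 19.03
tool_pos: [0.4512, -0.1753, 0.097]
ee_rot: [3.141, 0.0, 2.952]
wrist_force: [-0.8, 0.3, -0.8]
width: 0.0508
```

step_arm([
  [[0, 0, -1, 0, 30], [0, 0, -1, 0, 30]],
])

```text
time: 19.2
tool_pos: [0.4512, -0.1752, 0.0959]
ee_rot: [3.141, -0.0, 2.952]
wrist_force: [0.7, 0.4, -0.5]
width: 0.0504
```

step_arm([
  [[0, 0, -1, 0, 30], [0, 0, -1, 0, 30]],
])

```text
time: 19.37
tool_pos: [0.4511, -0.1752, 0.0948]
ee_rot: [3.141, -0.0, 2.952]
wrist_force: [-0.4, -0.5, -1.4]
width: 0.0504
```

step_arm([
  [[0, 0, -1, 0, 30], [0, 0, -1, 0, 30]],
])

```text
time: 19.53
tool_pos: [0.4511, -0.1752, 0.0938]
ee_rot: [3.141, -0.0, 2.952]
wrist_force: [-0.0, 0.0, -1.0]
width: 0.0502
```

step_arm([
  [[0, 0, -1, 0, 30], [0, 0, -1, 0, 30]],
])

```text
time: 19.7
tool_pos: [0.4511, -0.1752, 0.0928]
ee_rot: [3.141, -0.0, 2.952]
wrist_force: [0.1, 1.1, -0.4]
width: 0.0507
```

step_arm([
  [[0, 0, -1, 0, 30], [0, 0, -1, 0, 30]],
])

```text
time: 19.87
tool_pos: [0.4513, -0.1753, 0.092]
ee_rot: [3.142, 0.0, 2.952]
wrist_force: [0.0, -1.1, -1.0]
width: 0.0507
```

step_arm([
  [[0, 0, -1, 0, 30], [0, 0, -1, 0, 30]],
])

```text
time: 20.03
tool_pos: [0.4515, -0.1754, 0.0919]
ee_rot: [-3.142, 0.001, 2.952]
wrist_force: [-0.8, 0.2, 4.4]
width: 0.0503
```

Contact (≈5 N). Release and retreat.

step_arm([
  [[0, 0, 0.5, 0, 30], [0, 0, 0.5, 0, 56], [0, 0, 0.5, 0, 60], [0, 0, 0.5, 0, 70], [0, 0, 0.5, 0, 80], [0, 0, 0.5, 0, 80], [0, 0, 0.5, 0, 80]],
])

```text
time: 20.62
tool_pos: [0.4511, -0.1752, 0.0913]
ee_rot: [3.141, -0.0, 2.952]
wrist_force: [0.8, 0.1, 0.2]
width: 0.0747
```

step_arm([
  [[0, 0, 5, 0, 80], [0, 0, 15, 0, 80], [0, 0, 30, 0, 80], [0, 0, 55, 0, 80], [0, 0, 80, 0, 80], [0, 0, 105, 0, 80], [0, 0, 125, 0, 80], [0, 0, 130, 0, 80]],
])

```text
time: 21.28
tool_pos: [0.453, -0.1762, 0.227]
ee_rot: [-3.139, 0.009, 2.952]
wrist_force: [0.1, -0.6, 0.2]
width: 0.0751
```

Run:
```python
from h import *
o=robot.get_obs();print(o['tool_pos'],o['width'],o['wrist_force'],o['time'])
A=snap('wrist');W=A[0];S=snap('side')[0];C=snap('scene')[0]
H=cv2.cvtColor(W,cv2.COLOR_RGB2HSV);k,l,s,ce=cv2.connectedComponentsWithStats(cv2.inRange(H,(16,110,60),(30,255,255)))
for i in range(1,k):
  if s[i,4]>300:print(s[i],(onz(*A[1:],*ce[i],.129)*1000).round(1))
for p in([.447,-.177,.063],[.449,-.174,.063]):print(proj(*A[1:],p)*.78125)
im=np.vstack([np.hstack([cv2.resize(S[130:235,250:390,::-1],(400,300),interpolation=cv2.INTER_CUBIC),cv2.resize(C[120:225,290:430,::-1],(400,300),interpolation=cv2.INTER_CUBIC)]),np.hstack([cv2.resize(W[...,::-1],(400,300)),np.zeros((300,400,3),np.uint8)])])
cv2.imwrite('pics/c11.png',im)
```

```text
[ 0.45295358 -0.17617234  0.22700253] 0.07509922393969533 [ 0.1471574  -0.58815502  0.19589925] 21.2833
[ 233  164   50   49 1943] [ 449.4 -176.6  129. ]
[ 88 285  31  63 770] [ 555.5 -366.9  129. ]
[399 285  32  63 758] [618.3 -38.1 129. ]
[ 189  364  323   19 3597] [685.  -89.1 129. ]
[201.08309602 133.72905645]
[203.37964992 134.67816814]
```

View pics/c11.png

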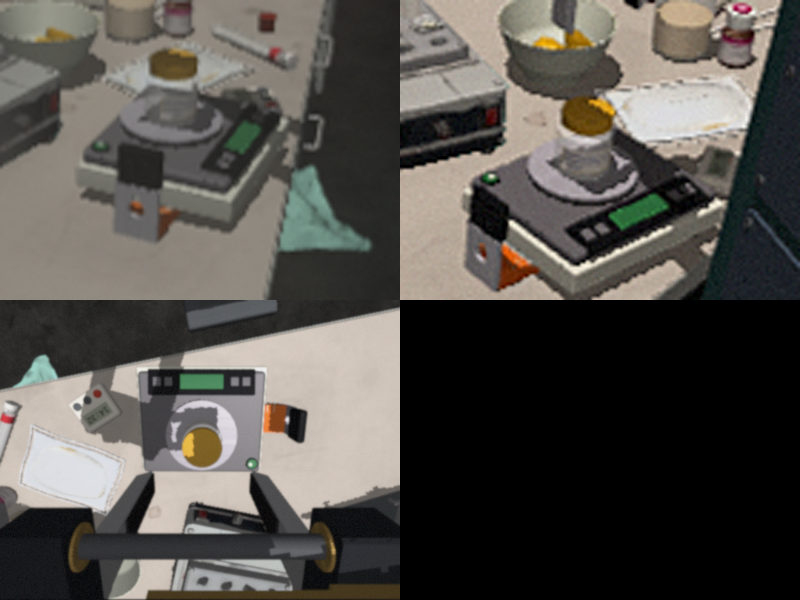

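Final composite: the jar stands upright on the pan. The pan ring's centre is at (201.5,135) in the wrist view, i.e. ≈(447,-177), against the jar at (449.4,-176.6). The wedge is in place and the arm is clear. Handing in.

```bash
python3 -c "
from bench import robot
print(robot.close_job())"
```

```text
the job is handed in; nothing more can be done
None
```

The job is handed in at about 21 s of the 67 s allowed; no verdict was reported.

- **Wedge:** I lifted it 13.6 mm and drew it off the screw. I then laid it on the bench and slid it thin end first under the left side of the balance at about 5–7 N. It was released with the white mark at the balance's lower edge.
- **Jar:** I set the small yellow-capped jar on the pan with about 5 N of contact, released it there and drew the arm clear.

**Last checks:**
- The jar stands upright, about 2 mm from the pan centre as seen by the wrist camera.
- The wedge is still in place, and there was no significant wrist force after release.
- I did not look at the spanner or the white-capped jar after the placement. The spanner was still hanging just after the wedge came off, and the white jar looked undisturbed when the yellow jar was lifted.

**Not measured directly:**
- I judged level from the mark lying on the edge and from the pictures, not from a measured angle.
- Readings of the pan centre disagreed: one rough reading in the side view was off by about 19 mm, and two automatic outline fits failed. I rejected these; the scene and wrist views agreed within about 3 mm.

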